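# Add a tile case to the column and lock it with the pull stop

## Task

Lock the blue-lidded tile case onto the column in the carrier: pull the red stop knob out until it clicks into its outer position, set the blue-lidded case gently (do not drop it) and squarely on top of the two black-lidded cases, long sides in line with theirs, and let go of it; then push the stop knob fully home so that its rod reaches over the case. Leave the column, the white-lidded case, the wooden stamp and the white coil pot where they are.

Things in the scene. Friction and masses are not known exactly. Their poses are not given: they have to be found in the camera images.
- carrier: Grey carrier fixed to the table: base plate 150 x 90 mm, top 12 mm above the table; low stop behind the column (x = +56 mm, top 34 mm above the table); on the robot's side a post and guide block for the stop knob, x -80 to -60 mm, 44 mm wide, top at z = 134 mm. Sides open. Origin on the table under the middle of the column; x runs from the knob towards the column, z up.
- stop (a joint): Travel of the stop knob in m, level along the carrier's -x: 0 = fully home (rod reaches 28 mm over where the third case goes, 3 mm above its top), 0.036 = fully out (rod tip 8 mm in front of that case). A spring detent draws it to whichever end is nearer; getting it over the middle takes about 6 N.
- stop_grip (a point): Centre of the red round stop knob: 26 mm diameter, 20 mm long along the carrier's x, on a 10 mm rod, 122 mm above the table. At home it lies 108 mm in front (-x) of the carrier's origin, 18 mm clear of the guide block; fully out 144 mm. It moves with the knob; axes as the carrier's.
- case_low: Lowest case of the column, standing on the carrier's base plate: closed rectangular tile case, 100 x 60 x 34 mm (long side along its x), about 0.3 kg, grey with a black lid and a flat top; the two short ends are alike. Origin at the centre of its underside.
- case_mid: Second case of the column, standing on the lowest (its top is 80 mm above the table): closed rectangular tile case, 100 x 60 x 34 mm (long side along its x), about 0.3 kg, grey with a black lid and a flat top; the two short ends are alike. Origin at the centre of its underside.
- case_blue: The case to add, standing on the table to the right: closed rectangular tile case, 100 x 60 x 34 mm (long side along its x), about 0.3 kg, grey with a blue lid and a flat top; the two short ends are alike. Origin at the centre of its underside.
- case_white: Another case on the table to the right, to be left alone: closed rectangular tile case, 100 x 60 x 34 mm (long side along its x), about 0.3 kg, grey with a white lid and a flat top; the two short ends are alike. Origin at the centre of its underside.
- stamp: Small wooden texture stamp with a turned handle, 42 x 42 x 56 mm, to be left alone. Origin at the centre of its underside.
- pot: White coil pot with knobbly walls, 104 mm diameter, 83 mm high, to be left alone. Origin at the centre of its underside.
Things that resemble listed ones, but are neither listed nor needed, are in the scene too. Leave any green or pink look-alike of the case_mid alone.

How it is judged (in metres and radians):
On the way, in this order (a step that is already met when the one before it is completed fails the run):
1. the stop knob is pulled out to its outer position (joint above 31 mm) (value of joint stop above 0.031 m), for 0.2 s.
2. the blue-lidded case stands squarely on the column, let go, with the stop still out (x of case_blue in the frame of case_mid between -0.007 and 0.007 m and y of case_blue in the frame of case_mid between -0.007 and 0.007 m and z of case_blue in the frame of case_mid between 0.031 and 0.037 m and angle between the x axis of case_blue and the x axis of case_mid, either way round below 0.1 rad and angle between case_blue's own z axis and vertical below 0.05 rad and contact force between the fingers and case_blue below 0.05 N and value of joint stop above 0.031 m), for 0.3 s.
3. the stop knob is pushed fully home (joint below 4 mm) (value of joint stop below 0.004 m), for 0.2 s.
At the end, for the whole second after the job is handed in: The blue-lidded case rests on the upper black-lidded case, within 7 mm of it in x and y and 0.1 rad in yaw, level and released, and the stop knob is fully home (within 4 mm) (x of case_blue in the frame of case_mid between -0.007 and 0.007 m and y of case_blue in the frame of case_mid between -0.007 and 0.007 m and z of case_blue in the frame of case_mid between 0.031 and 0.037 m and angle between the x axis of case_blue and the x axis of case_mid, either way round below 0.1 rad and angle between case_blue's own z axis and vertical below 0.05 rad and contact force between the fingers and case_blue below 0.05 N and value of joint stop below 0.004 m and linear speed of case_blue below 0.02 m/s); the robot touches nothing.
It fails at once if the blue-lidded case is dropped (moves faster than 0.45 m/s while no finger touches it) (contact force between the fingers and case_blue below 0.01 N and linear speed of case_blue above 0.45 m/s).
It fails at once if a case of the column is pushed more than 12 mm (distance of any of case_low, case_mid from where it was at the start of the episode above 0.012 m).
It fails at once if the white-lidded case, the wooden stamp or the white coil pot is moved more than 25 mm (distance of any of case_white, stamp, pot from where it was at the start of the episode above 0.025 m).
It also fails if it takes over 64 s, if anything falls off the work surface, if the arm or the gripper's body presses on something with over 40 N, if the wrist force passes 120 N, or if a joint passes its speed limit or range.

## Robot

A 6-joint arm with a two-finger parallel gripper is mounted at the origin on a cart in front of the work surface, level with it; the furniture and walls round the work are solid. World frame = base frame: x ahead of the robot, y to its left, z up, the work surface at z = 0. Lengths are in m, angles in degrees, forces in N, time in s.
With the tool pointing down it reaches from about 0.325 to 0.925 m from the base axis. Payload 3.1 kg.
Tool frame: the origin (TCP) lies midway between the tips of the shut fingers; the grasp point (between the pads) lies 19 mm behind it; x points along the fingers, y is the direction in which the jaws open and shut, and the axes are right-handed (so a half turn about x gives the same grasp; the last joint's range is limited). The gripper opens to 85 mm and grips with 20 to 120 N. Pads are 22 mm wide; open, the fingers measure 114 mm over their backs; the gripper's body (76 mm by 85 mm) begins 54 mm behind the grasp point. The pads swing forward as they close: fully open they stand 13 mm farther back than shut.
Start: joints at [-80.397, 12.427, 92.441, -0, 75.132, -6.429], TCP at [0.173, -0.601, 0.231] pointing down, gripper open.
Joint ranges: [-157.48, 157.48], [-44.54, 120.13], [17.64, 146.25], [-64.5, 244.5], [7.68, 150.69], [-147.95, 147.95]. Speed limits (degrees/s): [159.86, 159.86, 180, 180, 180, 180].

## Interface

Orientations are given as a 3x3 rotation matrix whose columns are the frame's x, y, z axes.
In Python, from workcell import manip gives the robot as it stands.
- The arm moves only by the tool jog_arm, never from a script. Its argument "moves" is a list of rows, each an object with "rotation": the turn, a rotation vector about the tool's x, y, z in units of 45 degrees (1.0 is 45 degrees), a list of three; "linear": the shift along the tool's x, y, z in units of 300 mm (1.0 is 300 mm), a list of three; "gripper": the gripper's target within -1 to 1 (shut at 1, half-way at 0, fully open at -1). In form: [{"rotation": [ax, ay, az], "linear": [dx, dy, dz], "gripper": gripper}, ...]. A call has 1 to 8 rows; each row is the pose to reach, as a shift and turn from the pose commanded when the call began, along the tool's axes at that moment; what a row does not reach only later rows make up. A row lasts 1/12 s, in which the tool goes at most 41.7 mm and 7.16 degrees, less where a joint would pass 70% of its speed; a pose out of reach is approached as far as the arm can. A call with a number of a shift or a turn outside -1 to 1 is refused whole. A call with a gripper value outside its range is refused whole. The fingers move at their own pace and stop on an object; "force" is the grip in N (left out, the last holds). Time passes only in rows, so rows that repeat a pose let the fingers close. It gives the time, the measured TCP pose, the force and the opening at its end, in the units of the state.
- manip.sense(): the state, without advancing time (a new reading comes with each control period).
- manip.grab_frame(name): name is "scene" or "side" or "wrist"; returns the picture (400x640x3 uint8, red, green, blue); there is no depth.
- manip.camera_model(name): a dict with "K" (3x3 intrinsics, pixels), "R" (3x3) and "t" (3): a world point X has camera coordinates R X + t. Camera axes: x right, y down, z forward; pixel columns grow to the right and rows downward; lengths in m; the calibration is good to about 2 mm. A picture is of the moment at which its call begins: read the wrist's pose just before it. camera_model takes no time and is no camera call; for the wrist camera it gives the pose at the moment of the call.
- manip.sign_off(): hands the job in, once; it reports no verdict.
The state is a dict: "time": time; "qpos": joint angles; "qd": joint speeds; "effort": joint torques, N m; "tool_pos": TCP position; "eef_rot": TCP orientation; "ft_force": force on the tool from outside, world axes, zero at the start; "ft_torque": the same for the moment, N m; "gripper_width": finger opening in m.
Only numpy, scipy, OpenCV 4.12 (cv2) and the standard library are available. Lean on these libraries where they do the work, as an engineer would, in place of code of your own. Each camera call takes 0.05 s, during which the arm holds its last target. There are 200 camera calls.

## Working session

There is one attempt and no reset: what is moved stays moved. The work goes in short steps, Python scripts to look and compute and a tool call to move; the robot and the scene stay as the last step left them, time stands still between calls to the robot, and variables do not carry over. Pictures are saved under pics/ and viewed, about 8 in all and at most 12, crops included, and the job is handed in when it is done.

Besides the shell and the picture viewer there is one more tool, called after "Emit:" as a command line: name --argument value ..., lists and objects as JSON in quotes. jog_arm: Moves the arm, as the interface text tells. Shifts and turns lie within -1 to 1; 1 stands for 300 mm of shift or 45 degrees of turn. Its arguments: {"type":"object","properties":{"moves":{"type":"array","items":{"type":"object","properties":{"rotation":{"type":"array","items":{"type":"number"}},"linear":{"type":"array","items":{"type":"number"}},"gripper":{"type":"number"}}}},"force":{"type":"number"}},"required":["moves"]}

```bash
ls; mkdir -p pics; python3 - <<'E'
from workcell import manip
import cv2,numpy as np
s=manip.sense();print(s['time'],s['tool_pos'],s['eef_rot'],s['gripper_width'])
ims=[]
for n in("scene","side"):
    im=manip.grab_frame(n)[:,:,::-1];cv2.imwrite(f"pics/{n}0.png",im)
    c=manip.camera_model(n);print(n,np.round(c['K'],1).tolist(),np.round(-np.array(c['R']).T@c['t'],3),np.round(c['R'],3).tolist())
    ims.append(im)
E
```

```text
pics
0.0 [ 0.17249728 -0.59989532  0.22999352] [[-3.83802059e-04  2.76178825e-01 -9.61106190e-01]
 [ 2.29811362e-03 -9.61103480e-01 -2.76178964e-01]
 [-9.99997286e-01 -2.31472928e-03 -2.65816825e-04]] 0.0852312568327917
scene [[486.1, 0.0, 322.3], [0.0, 486.1, 192.1], [0.0, 0.0, 1.0]] [0.11  0.89  0.867] [[-0.878, -0.477, 0.021], [-0.3, 0.516, -0.803], [0.372, -0.711, -0.596]]
side [[480.5, 0.0, 325.2], [0.0, 480.5, 199.2], [0.0, 0.0, 1.0]] [-0.019  1.113  0.633] [[-0.889, -0.459, 0.009], [-0.191, 0.35, -0.917], [0.417, -0.817, -0.399]]
```

View pics/scene0.png

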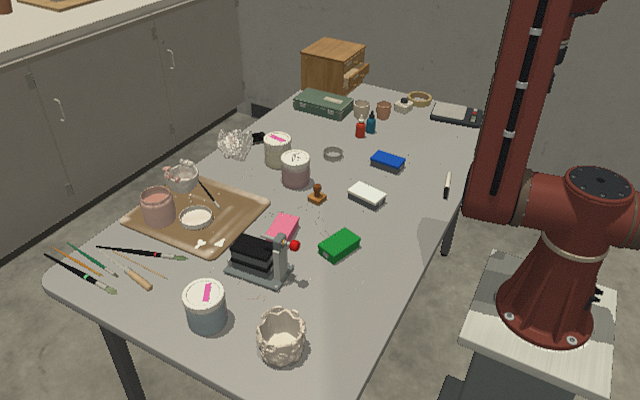

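View pics/side0.png

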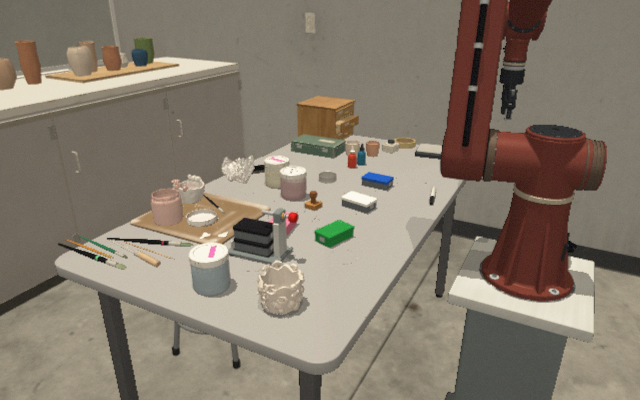

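The scene view shows the column's black lids at about (252,245) and the knob at (294,245). The blue lid is at (388,160), and the possible mix-ups are white (366,194), green (340,245) and pink (283,227). The stamp is at (317,193) and the pot at (281,335). I choose the blue lid. The side view agrees: blue (377,180), knob (293,217).

```bash
cat > h.py <<'E'
import cv2,numpy as np
from workcell import manip
def ray(c,px):
    K,R,t=[np.array(c[k],float) for k in("K","R","t")]
    px=np.atleast_2d(px).astype(float)
    d=np.linalg.solve(K,np.c_[px,np.ones(len(px))].T).T@R
    return -R.T@t,d
def plane(c,px,z):
    o,d=ray(c,px);return o+d*((z-o[2])/d[:,2])[:,None]
def tri(c1,p1,c2,p2):
    o1,d1=ray(c1,p1);o2,d2=ray(c2,p2);A=np.c_[d1[0],-d2[0]]
    s=np.linalg.lstsq(A,o2-o1,rcond=None)[0]
    a,b=o1+s[0]*d1[0],o2+s[1]*d2[0];return (a+b)/2,np.linalg.norm(a-b)
def blob(im,lo,hi,roi=None):
    """largest blob of an HSV range in a BGR image; roi x0,y0,x1,y1"""
    m=cv2.inRange(cv2.cvtColor(im,cv2.COLOR_BGR2HSV),lo,hi)
    if roi: k=np.zeros_like(m);x0,y0,x1,y1=roi;k[y0:y1,x0:x1]=255;m&=k
    cs=cv2.findContours(m,cv2.RETR_EXTERNAL,cv2.CHAIN_APPROX_NONE)[0]
    return max(cs,key=cv2.contourArea)[:,0]
def rect(c,cnt,z):
    P=plane(c,cnt,z)[:,:2];(x,y),(w,h),a=cv2.minAreaRect((P*1000).astype(np.float32))
    if h>w: w,h,a=h,w,a+90
    return np.round([x,y,w,h,(a+90)%180-90],1)
E
python3 - <<'E'
from h import *
for n,rois in(("scene",((360,140,420,180),(335,170,400,215),(225,225,275,275),(285,235,302,254))),("side",((355,165,400,195),(335,185,385,215),(225,212,275,260),(285,208,302,226)))):
    im=cv2.imread(f"pics/{n}0.png");c=manip.camera_model(n)
    b=blob(im,(105,150,60),(125,255,255),rois[0]);print(n,'blue',rect(c,b,.034),cv2.boundingRect(b))
    w=blob(im,(0,0,200),(179,40,255),rois[1]);print('white',rect(c,w,.034),cv2.boundingRect(w))
    k=blob(im,(0,0,0),(179,255,45),rois[2]);print('black',rect(c,k,.08),cv2.boundingRect(k))
    r=blob(im,(0,150,60),(5,255,255),rois[3]);m=cv2.minEnclosingCircle(r);print('knob',m,cv2.boundingRect(r))
    np.save(n+"k.npy",m[0])
    if n=="scene":
        cr=[cv2.resize(im[y:y+70,x:x+90],None,fx=4.4,fy=4.4,interpolation=cv2.INTER_CUBIC) for x,y in((220,222),(345,140))]
        cv2.imwrite("pics/crop0.png",np.hstack(cr))
print(tri(manip.camera_model("scene"),np.load("scenek.npy"),manip.camera_model("side"),np.load("sidek.npy")))
print(plane(manip.camera_model("scene"),np.load("scenek.npy"),.122),plane(manip.camera_model("side"),np.load("sidek.npy"),.122))
E
```

```text
scene blue [ 535.3 -364.5   98.1   66.9   -2.8] (371, 150, 34, 19)
white [ 521.4 -172.1   97.8   60.5  -10.2] (348, 181, 38, 22)
black [638.7 221.6 101.8  65.2   6.6] (230, 233, 43, 29)
knob ((293.9347839355469, 245.1521759033203), 5.5035786628723145) (289, 240, 11, 11)
side blue [ 534.2 -365.9  100.2   74.4   -4.2] (362, 172, 31, 12)
white [ 526.7 -180.3  111.3   71.8  -10.7] (341, 190, 36, 15)
black [635.9 222.7 103.2  69.5   6.3] (233, 218, 39, 19)
knob ((292.65216064453125, 216.7391357421875), 5.018980979919434) (288, 212, 10, 10)
(array([0.53075243, 0.21226939, 0.12778633]), np.float64(0.00239882373240316))
[[0.5350991  0.20756088 0.122     ]] [[0.53598109 0.20137946 0.122     ]]
```

View pics/crop0.png

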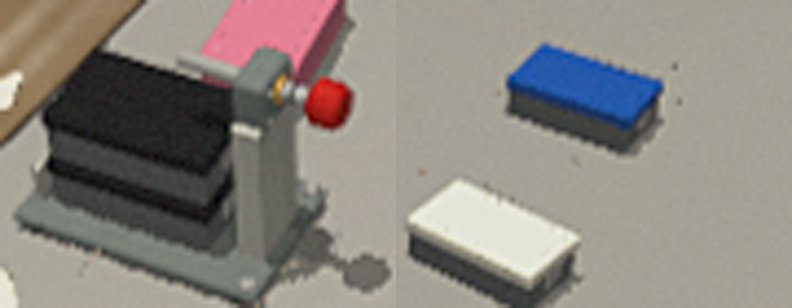

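The crop confirms that the lid I chose is blue, the other is white, and the red knob sticks out of the guide block towards the robot. The column is at about (0.637,0.222) with yaw 6.5°. That puts the knob at (0.530,0.210), which matches triangulation. I'll go above the knob.

```bash
cat >> h.py <<'E'
def go(p,yang):
    """tool-frame shift (units of 300 mm) and turn (45 deg) to TCP p with jaw axis at yang deg, pointing down"""
    s=manip.sense();R=np.array(s['eef_rot']);a=np.radians(yang)
    G=np.array([[0,np.cos(a),np.sin(a)],[0,np.sin(a),-np.cos(a)],[-1,0,0]])
    G[:,2]=np.cross(G[:,0],G[:,1])
    from scipy.spatial.transform import Rotation as Q
    d=R.T@(np.array(p)-s['tool_pos'])/.3;r=Q.from_matrix(R.T@G).as_rotvec(degrees=True)/45
    print('t',round(s['time'],2),'at',np.round(s['tool_pos'],4),'w',round(s['gripper_width'],4),'F',np.round(s['ft_force'],1),'lin',np.round(d,3).tolist(),'rot',np.round(r,3).tolist())
E
python3 -c "
from h import *
go([.515,.209,.25],-83.5)"
```

```text
t 0.1 at [ 0.1725 -0.6     0.2301] w 0.0855 F [-0.5  0.4 -0.6] lin [-0.061, -2.277, -1.842] rot [0.212, -0.0, 0.003]
```

Emit:
jog_arm --moves '[{"linear":[-0.06,-0.76,-0.614],"rotation":[0,0,0],"gripper":-1},{"linear":[-0.06,-0.76,-0.614],"rotation":[0,0,0],"gripper":-1},{"linear":[-0.06,-0.76,-0.614],"rotation":[0,0,0],"gripper":-1},{"linear":[-0.06,-0.76,-0.614],"rotation":[0,0,0],"gripper":-1},{"linear":[-0.06,-0.76,-0.614],"rotation":[0,0,0],"gripper":-1},{"linear":[-0.06,-0.76,-0.614],"rotation":[0,0,0],"gripper":-1},{"linear":[-0.06,-0.76,-0.614],"rotation":[0,0,0],"gripper":-1},{"linear":[-0.06,-0.76,-0.614],"rotation":[0,0,0],"gripper":-1}]'

```text
time: 0.77
tool_pos: [0.2883, -0.3248, 0.2487]
eef_rot: [[0.001, 0.281, -0.96], [0.004, -0.96, -0.281], [-1.0, -0.004, -0.002]]
ft_force: [-0.2, -0.5, 0.2]
gripper_width: 0.0852
```

Emit:
jog_arm --moves '[{"linear":[0,-0.76,-0.614],"rotation":[0,0,0],"gripper":-1},{"linear":[0,-0.76,-0.614],"rotation":[0,0,0],"gripper":-1},{"linear":[0,-0.76,-0.614],"rotation":[0,0,0],"gripper":-1},{"linear":[0,-0.76,-0.614],"rotation":[0,0,0],"gripper":-1},{"linear":[0,-0.76,-0.614],"rotation":[0,0,0],"gripper":-1},{"linear":[0,-0.76,-0.614],"rotation":[0,0,0],"gripper":-1},{"linear":[0,-0.76,-0.614],"rotation":[0,0,0],"gripper":-1},{"linear":[0,-0.76,-0.614],"rotation":[0,0,0],"gripper":-1}]'

```text
time: 1.43
tool_pos: [0.4022, -0.0545, 0.2492]
eef_rot: [[0.001, 0.285, -0.959], [0.004, -0.959, -0.285], [-1.0, -0.003, -0.002]]
ft_force: [-0.9, -0.2, -0.3]
gripper_width: 0.0849
```

```bash
python3 -c "
from h import *
go([.515,.209,.25],-83.5)"
```

```text
t 1.43 at [ 0.4022 -0.0545  0.2492] w 0.0849 F [-0.9 -0.2 -0.3] lin [0.001, -0.735, -0.611] rot [0.223, -0.002, 0.005]
```

Emit:
jog_arm --moves '[{"linear":[0,-0.735,-0.611],"rotation":[0.2,0,0],"gripper":-1},{"linear":[0,-0.735,-0.611],"rotation":[0.22,0,0],"gripper":-1},{"linear":[0,-0.735,-0.611],"rotation":[0.22,0,0],"gripper":-1},{"linear":[0,-0.735,-0.611],"rotation":[0.22,0,0],"gripper":-1},{"linear":[0,-0.735,-0.611],"rotation":[0.22,0,0],"gripper":-1},{"linear":[0,-0.735,-0.611],"rotation":[0.22,0,0],"gripper":-1},{"linear":[0,-0.735,-0.611],"rotation":[0.22,0,0],"gripper":-1},{"linear":[0,-0.735,-0.611],"rotation":[0.22,0,0],"gripper":-1}]'

```text
time: 2.1
tool_pos: [0.5179, 0.2067, 0.2484]
eef_rot: [[0.001, 0.111, -0.994], [0.003, -0.994, -0.111], [-1.0, -0.003, -0.001]]
ft_force: [-0.8, -0.4, 1.2]
gripper_width: 0.0856
```

Emit:
jog_arm --moves '[{"linear":[0,0,0],"rotation":[0,0,0],"gripper":-1},{"linear":[0,0,0],"rotation":[0,0,0],"gripper":-1}]'

```text
time: 2.27
tool_pos: [0.5157, 0.201, 0.2484]
eef_rot: [[-0.002, 0.107, -0.994], [-0.001, -0.994, -0.107], [-1.0, 0.001, 0.002]]
ft_force: [0.3, -0.2, 0.1]
gripper_width: 0.0853
```

```bash
python3 - <<'E'
from h import *
go([.530,.210,.103],-83.5)
c=manip.camera_model("wrist");im=manip.grab_frame("wrist")[:,:,::-1];cv2.imwrite("pics/w1.png",im)
import pickle;pickle.dump(c,open("w1.pkl","wb"))
print(-np.array(c['R']).T@c['t'])
r=blob(im,(0,150,60),(6,255,255));m=cv2.minAreaRect(r);print(m,cv2.boundingRect(r),plane(c,[m[0]],.122),plane(c,[m[0]],.134))
k=blob(im,(0,0,0),(179,255,45));print(cv2.boundingRect(k),rect(c,k,.08))
E
```

```text
t 2.27 at [0.5157 0.201  0.2484] w 0.0853 F [ 0.3 -0.2  0.1] lin [0.485, -0.025, -0.051] rot [-0.008, 0.003, -0.001]
[0.58686659 0.20929674 0.39127146]
((312.0, 175.0), (20.0, 24.0), 90.0) (300, 165, 25, 21) [[0.53344997 0.20482944 0.122     ]] [[0.53583046 0.20502853 0.134     ]]
(0, 249, 640, 151) [320.3 170.7 912.5 235.1 -83.9]
```

View pics/w1.png

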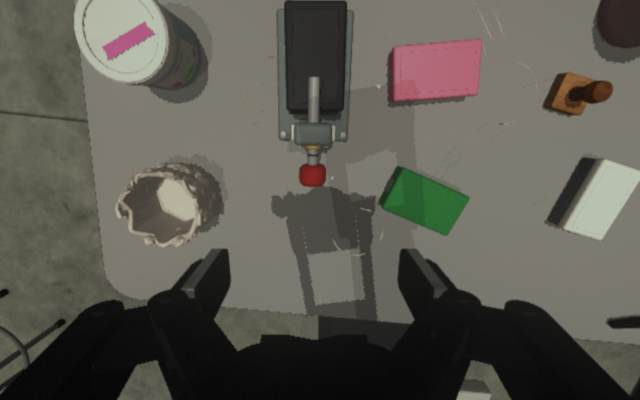

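The wrist view shows the knob at (312,175), the rod over the column's lid at (316,55), the green case at (425,200), the pink at (437,70) and the pot at (165,205). Green and pot are clear of the jaws at the knob's height. Next I measure the column's lid from here and go down.

```bash
python3 - <<'E'
from h import *
import pickle;c=pickle.load(open("w1.pkl","rb"));im=cv2.imread("pics/w1.png")
k=blob(im,(0,0,0),(179,255,60),(270,0,356,118));h=cv2.convexHull(k)[:,0];print(cv2.boundingRect(k),rect(c,h,.08))
# side edges of lid at upper face
g=cv2.cvtColor(im,cv2.COLOR_BGR2GRAY)
print(g[30,276:360:2],g[5:40:3,300]);print(g[60,270:360:2])
go([.5335,.206,.103],-83.5)
E
```

```text
(284, 1, 63, 117) [638.7 213.2 104.8  59.6   6.1]
[104  91 101 100  69  36  44  43  38  47  47  48  45  48  46  45  44  45
  45  45  44  45  44  45  42  43  44  44  44  42  44  41  42  41  35  61
  97  99  75 120 122 121] [43 40 45 45 46 45 45 46 46 46 46 47]
[121 122 122 118  85  99  98  93  35  44  46  46  49  48  47  48  47  46
  47  47  46  46  46  45  46  45  45  43  44  44  45  43  44  44  39  42
  40  32  81  98  82 112 122 122 121]
t 2.32 at [0.5156 0.2005 0.2487] w 0.0856 F [ 0.1 -0.7  0.6] lin [0.485, -0.012, -0.062] rot [-0.009, 0.002, -0.001]
```

Emit:
jog_arm --moves '[{"linear":[0.1,-0.012,-0.062],"rotation":[0,0,0],"gripper":-1},{"linear":[0.2,-0.012,-0.062],"rotation":[0,0,0],"gripper":-1},{"linear":[0.3,-0.012,-0.062],"rotation":[0,0,0],"gripper":-1},{"linear":[0.4,-0.012,-0.062],"rotation":[0,0,0],"gripper":-1},{"linear":[0.485,-0.012,-0.062],"rotation":[0,0,0],"gripper":-1},{"linear":[0.485,-0.012,-0.062],"rotation":[0,0,0],"gripper":-1},{"linear":[0.485,-0.012,-0.062],"rotation":[0,0,0],"gripper":-1}]'

```text
time: 2.9
tool_pos: [0.5325, 0.2054, 0.1025]
eef_rot: [[-0.004, 0.105, -0.994], [-0.001, -0.994, -0.105], [-1.0, 0.001, 0.004]]
ft_force: [-1.0, -0.2, 0.9]
gripper_width: 0.0851
```

```bash
python3 - <<'E'
from h import *
go([.5335,.206,.103],-83.5)
c=manip.camera_model("wrist");im=manip.grab_frame("wrist")[:,:,::-1];cv2.imwrite("pics/w2.png",im)
r=blob(im,(0,150,60),(6,255,255));m=cv2.minAreaRect(r);print(m,plane(c,[m[0]],.122),plane(c,[m[0]],.134))
E
```

```text
t 2.9 at [0.5325 0.2054 0.1025] w 0.0851 F [-1.  -0.2  0.9] lin [-0.002, -0.002, -0.004] rot [-0.011, 0.005, -0.001]
((316.5, 271.0), (50.0, 51.0), 90.0) [[0.53236521 0.2044653  0.122     ]] [[0.5393363  0.20534371 0.134     ]]
```

View pics/w2.png

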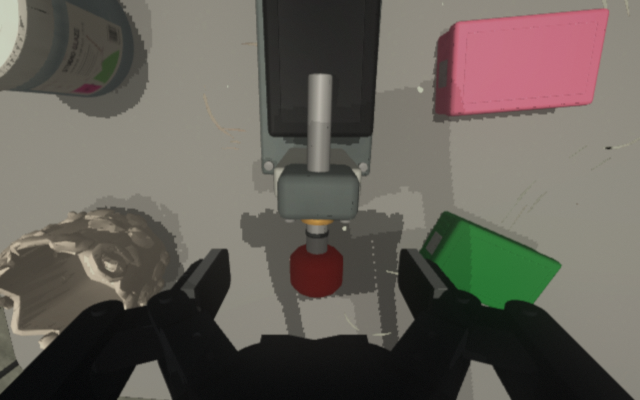

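The knob at (316,271) is midway between the jaws (about 228 and 400). I'll close on it and pull.

Emit:
jog_arm --force 50 --moves '[{"linear":[0,0,0],"rotation":[0,0,0],"gripper":1},{"linear":[0,0,0],"rotation":[0,0,0],"gripper":1},{"linear":[0,0,0],"rotation":[0,0,0],"gripper":1},{"linear":[0,0,0],"rotation":[0,0,0],"gripper":1},{"linear":[0,0,0],"rotation":[0,0,0],"gripper":1},{"linear":[0,0,0],"rotation":[0,0,0],"gripper":1},{"linear":[0,0,0],"rotation":[0,0,0],"gripper":1},{"linear":[0,0,0],"rotation":[0,0,0],"gripper":1}]'

```text
time: 3.62
tool_pos: [0.5352, 0.2047, 0.1056]
eef_rot: [[0.002, 0.108, -0.994], [-0.006, -0.994, -0.108], [-1.0, 0.006, -0.001]]
ft_force: [-1.7, -8.3, 7.0]
gripper_width: 0.0237
```

Emit:
jog_arm --moves '[{"linear":[0,0,0.02],"rotation":[0,0,0],"gripper":1},{"linear":[0,0,0.04],"rotation":[0,0,0],"gripper":1},{"linear":[0,0,0.06],"rotation":[0,0,0],"gripper":1},{"linear":[0,0,0.08],"rotation":[0,0,0],"gripper":1},{"linear":[0,0,0.1],"rotation":[0,0,0],"gripper":1},{"linear":[0,0,0.12],"rotation":[0,0,0],"gripper":1},{"linear":[0,0,0.125],"rotation":[0,0,0],"gripper":1},{"linear":[0,0,0.125],"rotation":[0,0,0],"gripper":1}]'

```text
time: 4.28
tool_pos: [0.4994, 0.2015, 0.1056]
eef_rot: [[0.006, 0.108, -0.994], [-0.004, -0.994, -0.108], [-1.0, 0.005, -0.006]]
ft_force: [2.0, -6.9, 2.5]
gripper_width: 0.0235
```

Emit:
jog_arm --moves '[{"linear":[0,0,0.125],"rotation":[0,0,0],"gripper":-1},{"linear":[0,0,0],"rotation":[0,0,0],"gripper":-1},{"linear":[0,0,0],"rotation":[0,0,0],"gripper":-1},{"linear":[0,0,0],"rotation":[0,0,0],"gripper":-1},{"linear":[0,0,0],"rotation":[0,0,0],"gripper":-1},{"linear":[0,0,0],"rotation":[0,0,0],"gripper":-1}]'

```text
time: 4.78
tool_pos: [0.5033, 0.2052, 0.1091]
eef_rot: [[0.011, 0.107, -0.994], [0.003, -0.994, -0.107], [-1.0, -0.002, -0.011]]
ft_force: [-0.1, -0.6, 0.2]
gripper_width: 0.0856
```

Emit:
jog_arm --moves '[{"linear":[-0.1,0,0],"rotation":[0,0,0],"gripper":-1},{"linear":[-0.2,0,0],"rotation":[0,0,0],"gripper":-1},{"linear":[-0.3,0,0],"rotation":[0,0,0],"gripper":-1},{"linear":[-0.4,0,0],"rotation":[0,0,0],"gripper":-1},{"linear":[-0.5,0,0],"rotation":[0,0,0],"gripper":-1},{"linear":[-0.5,0,0],"rotation":[0,0,0],"gripper":-1},{"linear":[-0.5,0,0],"rotation":[0,0,0],"gripper":-1}]'

```text
time: 5.37
tool_pos: [0.5018, 0.2049, 0.261]
eef_rot: [[0.013, 0.107, -0.994], [0.003, -0.994, -0.107], [-1.0, -0.002, -0.013]]
ft_force: [-0.2, 0.3, -0.8]
gripper_width: 0.0854
```

```bash
python3 - <<'E'
from h import *
go([.535,-.365,.15],-93.5)
c=manip.camera_model("wrist");im=manip.grab_frame("wrist")[:,:,::-1];cv2.imwrite("pics/w3.png",im)
r=blob(im,(0,150,60),(6,255,255));m=cv2.minAreaRect(r);print(m,plane(c,[m[0]],.122))
k=blob(im,(0,0,0),(179,255,60),(250,0,370,125));h=cv2.convexHull(k)[:,0];print(cv2.boundingRect(k),rect(c,h,.08))
cv2.imwrite("pics/w3c.png",cv2.resize(im[0:220,220:420],None,fx=2.5,fy=2.5))
E
```

```text
t 5.37 at [0.5018 0.2049 0.261 ] w 0.0854 F [-0.2  0.3 -0.8] lin [0.365, 1.901, 0.098] rot [0.214, -0.017, 0.004]
((317.5, 196.5), (19.0, 23.0), 90.0) [[0.49753909 0.20125856 0.122     ]]
(291, 0, 61, 113) [633.8 212.6 105.7  59.6   6.2]
```

View pics/w3c.png

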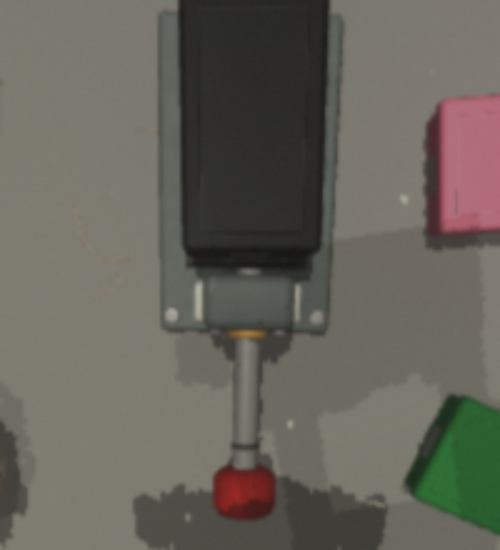

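The crop shows the knob clear of the block by the full rod length. It has gone from x 0.5335 to 0.4975, so it is 36 mm out. Now I go to the blue case.

Emit:
jog_arm --moves '[{"linear":[0,0.95,0.08],"rotation":[0,0,0],"gripper":-1},{"linear":[0,0.95,0.08],"rotation":[0,0,0],"gripper":-1},{"linear":[0,0.95,0.08],"rotation":[0,0,0],"gripper":-1},{"linear":[0,0.95,0.08],"rotation":[0,0,0],"gripper":-1},{"linear":[0,0.95,0.08],"rotation":[0,0,0],"gripper":-1},{"linear":[0,0.95,0.08],"rotation":[0,0,0],"gripper":-1},{"linear":[0,0.95,0.08],"rotation":[0,0,0],"gripper":-1},{"linear":[0,0.95,0.08],"rotation":[0,0,0],"gripper":-1}]'

```text
time: 6.08
tool_pos: [0.5036, -0.0886, 0.2534]
eef_rot: [[-0.001, 0.1, -0.995], [-0.003, -0.995, -0.1], [-1.0, 0.003, 0.001]]
ft_force: [0.4, 0.8, -0.2]
gripper_width: 0.0853
```

Emit:
jog_arm --moves '[{"linear":[0,0.95,0.08],"rotation":[0.214,-0.017,0],"gripper":-1},{"linear":[0,0.95,0.08],"rotation":[0.214,-0.017,0],"gripper":-1},{"linear":[0,0.95,0.08],"rotation":[0.214,-0.017,0],"gripper":-1},{"linear":[0,0.95,0.08],"rotation":[0.214,-0.017,0],"gripper":-1},{"linear":[0,0.95,0.08],"rotation":[0.214,-0.017,0],"gripper":-1},{"linear":[0,0.95,0.08],"rotation":[0.214,-0.017,0],"gripper":-1},{"linear":[0,0.95,0.08],"rotation":[0.214,-0.017,0],"gripper":-1},{"linear":[0,0.95,0.08],"rotation":[0.214,-0.017,0],"gripper":-1}]'

```text
time: 6.75
tool_pos: [0.5095, -0.3749, 0.2525]
eef_rot: [[-0.014, -0.066, -0.998], [-0.003, -0.998, 0.066], [-1.0, 0.004, 0.014]]
ft_force: [0.1, 0.7, 0.1]
gripper_width: 0.0855
```

Emit:
jog_arm --moves '[{"linear":[0,0,0],"rotation":[0,0,0],"gripper":-1},{"linear":[0,0,0],"rotation":[0,0,0],"gripper":-1},{"linear":[0,0,0],"rotation":[0,0,0],"gripper":-1}]'

```text
time: 7.0
tool_pos: [0.5103, -0.3669, 0.2532]
eef_rot: [[-0.014, -0.06, -0.998], [0.001, -0.998, 0.06], [-1.0, -0.0, 0.014]]
ft_force: [-0.5, 0.2, 0.4]
gripper_width: 0.0853
```

```bash
python3 - <<'E'
from h import *
c=manip.camera_model("wrist");im=manip.grab_frame("wrist")[:,:,::-1];cv2.imwrite("pics/w4.png",im)
b=blob(im,(105,150,60),(125,255,255));r=rect(c,b,.034);print(cv2.boundingRect(b),r)
go([r[0]/1000,r[1]/1000,.10],r[4]-90)
E
```

```text
(299, 109, 47, 79) [ 538.9 -378.1   96.7   57.4   -3.4]
t 7.05 at [ 0.5103 -0.3668  0.2535] w 0.0852 F [-0.7 -1.2  0.4] lin [0.51, 0.032, -0.104] rot [-0.0, 0.018, -0.0]
```

Emit:
jog_arm --moves '[{"linear":[0.1,0.02,-0.1],"rotation":[0,0.018,0],"gripper":-1},{"linear":[0.2,0.02,-0.1],"rotation":[0,0.018,0],"gripper":-1},{"linear":[0.3,0.02,-0.1],"rotation":[0,0.018,0],"gripper":-1},{"linear":[0.4,0.02,-0.1],"rotation":[0,0.018,0],"gripper":-1},{"linear":[0.5,0.02,-0.1],"rotation":[0,0.018,0],"gripper":-1},{"linear":[0.5,0.02,-0.1],"rotation":[0,0.018,0],"gripper":-1},{"linear":[0.5,0.02,-0.1],"rotation":[0,0.018,0],"gripper":-1}]'

```text
time: 7.63
tool_pos: [0.5365, -0.3737, 0.1014]
eef_rot: [[-0.003, -0.059, -0.998], [0.002, -0.998, 0.059], [-1.0, -0.002, 0.003]]
ft_force: [-0.2, 0.0, -0.2]
gripper_width: 0.0855
```

```bash
python3 - <<'E'
from h import *
c=manip.camera_model("wrist");im=manip.grab_frame("wrist")[:,:,::-1];cv2.imwrite("pics/w5.png",im)
b=blob(im,(105,150,60),(125,255,255));r=rect(c,b,.034);print(cv2.boundingRect(b),r)
go([r[0]/1000,r[1]/1000,.002],r[4]-90)
E
```

```text
(281, 145, 79, 121) [ 539.3 -377.9   97.2   58.3   -3.4]
t 7.68 at [ 0.5381 -0.3755  0.1041] w 0.0855 F [ 0.7 -0.3  1.2] lin [0.34, 0.008, -0.004] rot [-0.001, -0.001, -0.001]
```

View pics/w5.png

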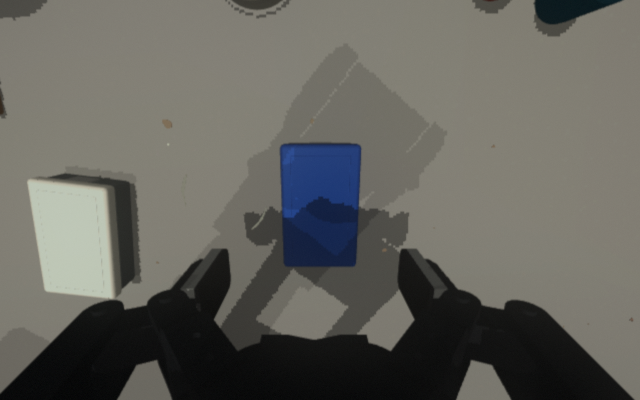

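The view shows the blue lid centred at (320,205), squarely between the jaws (228 and 400), with the white case clear at (75,235). Descending.

Emit:
jog_arm --force 40 --moves '[{"linear":[0.08,0.008,-0.004],"rotation":[0,0,0],"gripper":-1},{"linear":[0.16,0.008,-0.004],"rotation":[0,0,0],"gripper":-1},{"linear":[0.24,0.008,-0.004],"rotation":[0,0,0],"gripper":-1},{"linear":[0.3,0.008,-0.004],"rotation":[0,0,0],"gripper":-1},{"linear":[0.33,0.008,-0.004],"rotation":[0,0,0],"gripper":-1},{"linear":[0.335,0.008,-0.004],"rotation":[0,0,0],"gripper":-1},{"linear":[0.335,0.008,-0.004],"rotation":[0,0,0],"gripper":-1}]'

```text
time: 8.27
tool_pos: [0.54, -0.3797, 0.0048]
eef_rot: [[0.003, -0.061, -0.998], [-0.003, -0.998, 0.061], [-1.0, 0.003, -0.003]]
ft_force: [-0.6, -0.3, 0.2]
gripper_width: 0.0854
```

Emit:
jog_arm --force 40 --moves '[{"linear":[0,0,0],"rotation":[0,0,0],"gripper":1},{"linear":[0,0,0],"rotation":[0,0,0],"gripper":1},{"linear":[0,0,0],"rotation":[0,0,0],"gripper":1},{"linear":[0,0,0],"rotation":[0,0,0],"gripper":1},{"linear":[0,0,0],"rotation":[0,0,0],"gripper":1},{"linear":[0,0,0],"rotation":[0,0,0],"gripper":1}]'

```text
time: 8.77
tool_pos: [0.5404, -0.38, 0.0056]
eef_rot: [[0.004, -0.061, -0.998], [-0.003, -0.998, 0.061], [-1.0, 0.003, -0.004]]
ft_force: [0.0, 1.1, 6.1]
gripper_width: 0.0594
```

```bash
python3 - <<'E'
from h import *
go([.539,-.378,.0],-93.4)
c=manip.camera_model("wrist");im=manip.grab_frame("wrist")[:,:,::-1];cv2.imwrite("pics/w6.png",im)
b=blob(im,(105,150,60),(125,255,255));r=rect(c,b,.034);print(cv2.boundingRect(b),r)
E
```

```text
t 8.77 at [ 0.5404 -0.38    0.0056] w 0.0594 F [0.  1.1 6.1] lin [0.018, -0.006, 0.005] rot [-0.002, -0.005, -0.004]
(244, 174, 141, 169) [ 548.  -380.    82.9   58.4   -3.2]
```

Gripped (59.4 mm). I lift it and carry it to a viewing pose short of the column.

Emit:
jog_arm --moves '[{"linear":[-0.05,0,0],"rotation":[0,0,0],"gripper":1},{"linear":[-0.15,0,0],"rotation":[0,0,0],"gripper":1},{"linear":[-0.25,0,0],"rotation":[0,0,0],"gripper":1},{"linear":[-0.35,0,0],"rotation":[0,0,0],"gripper":1},{"linear":[-0.45,0,0],"rotation":[0,0,0],"gripper":1},{"linear":[-0.55,0,0],"rotation":[0,0,0],"gripper":1},{"linear":[-0.65,0,0],"rotation":[0,0,0],"gripper":1},{"linear":[-0.81,0,0],"rotation":[0,0,0],"gripper":1}]'

```text
time: 9.48
tool_pos: [0.5363, -0.3769, 0.238]
eef_rot: [[-0.005, -0.061, -0.998], [0.003, -0.998, 0.061], [-1.0, -0.003, 0.005]]
ft_force: [0.4, -0.2, -3.6]
gripper_width: 0.0593
```

Emit:
jog_arm --moves '[{"linear":[-0.1,-0.1,0],"rotation":[0,0,0],"gripper":1},{"linear":[-0.1,-0.2,0],"rotation":[0,0,0],"gripper":1},{"linear":[-0.1,-0.3,0],"rotation":[0,0,0],"gripper":1},{"linear":[-0.1,-0.4,0],"rotation":[0,0,0],"gripper":1},{"linear":[-0.1,-0.5,0],"rotation":[0,0,0],"gripper":1},{"linear":[-0.1,-0.6,0],"rotation":[0,0,0],"gripper":1},{"linear":[-0.1,-0.7,0],"rotation":[0,0,0],"gripper":1},{"linear":[-0.1,-0.8,0],"rotation":[0,0,0],"gripper":1}]'

```text
time: 10.15
tool_pos: [0.5522, -0.1375, 0.2694]
eef_rot: [[-0.0, -0.061, -0.998], [-0.001, -0.998, 0.061], [-1.0, 0.001, -0.0]]
ft_force: [0.3, -0.1, -2.3]
gripper_width: 0.0595
```

```bash
python3 -c "
from h import *
go([.545,.205,.25],-83.8)"
```

```text
t 10.15 at [ 0.5522 -0.1375  0.2694] w 0.0595 F [ 0.3 -0.1 -2.3] lin [0.063, -1.138, 0.094] rot [-0.216, 0.0, -0.001]
```

Emit:
jog_arm --moves '[{"linear":[0.03,-0.1,0],"rotation":[0,0,0],"gripper":1},{"linear":[0.05,-0.2,0],"rotation":[0,0,0],"gripper":1},{"linear":[0.06,-0.3,0],"rotation":[0,0,0],"gripper":1},{"linear":[0.06,-0.4,0],"rotation":[-0.1,0,0],"gripper":1},{"linear":[0.06,-0.5,0],"rotation":[-0.2,0,0],"gripper":1},{"linear":[0.06,-0.6,0.02],"rotation":[-0.216,0,0],"gripper":1},{"linear":[0.06,-0.7,0.05],"rotation":[-0.216,0,0],"gripper":1},{"linear":[0.06,-0.8,0.09],"rotation":[-0.216,0,0],"gripper":1}]'

```text
time: 10.82
tool_pos: [0.5401, 0.1033, 0.2511]
eef_rot: [[0.001, 0.108, -0.994], [-0.001, -0.994, -0.108], [-1.0, 0.002, -0.0]]
ft_force: [0.4, 0.3, -3.0]
gripper_width: 0.0595
```

```bash
python3 -c "
from h import *
go([.545,.205,.25],-83.8)"
```

```text
t 10.82 at [0.5401 0.1033 0.2511] w 0.0595 F [ 0.4  0.3 -3. ] lin [0.003, -0.335, -0.053] rot [0.0, -0.0, -0.002]
```

Emit:
jog_arm --moves '[{"linear":[0,-0.1,-0.02],"rotation":[0,0,0],"gripper":1},{"linear":[0,-0.2,-0.04],"rotation":[0,0,0],"gripper":1},{"linear":[0,-0.28,-0.05],"rotation":[0,0,0],"gripper":1},{"linear":[0,-0.33,-0.05],"rotation":[0,0,0],"gripper":1},{"linear":[0,-0.335,-0.05],"rotation":[0,0,0],"gripper":1},{"linear":[0,-0.335,-0.05],"rotation":[0,0,0],"gripper":1},{"linear":[0,-0.335,-0.05],"rotation":[0,0,0],"gripper":1}]'

```text
time: 11.4
tool_pos: [0.5445, 0.2029, 0.2508]
eef_rot: [[0.0, 0.108, -0.994], [-0.002, -0.994, -0.108], [-1.0, 0.002, -0.0]]
ft_force: [-0.0, -0.7, -3.8]
gripper_width: 0.0591
```

```bash
python3 - <<'E'
from h import *
c=manip.camera_model("wrist");im=manip.grab_frame("wrist")[:,:,::-1];cv2.imwrite("pics/w7.png",im)
s=manip.sense()
b=blob(im,(105,150,60),(125,255,255));print('blue',cv2.boundingRect(b),rect(c,b,s['tool_pos'][2]-.0055+.034))
k=blob(im,(0,0,0),(179,255,60),(260,0,370,170));h=cv2.convexHull(k)[:,0];r=rect(c,h,.08);print('black',cv2.boundingRect(k),r)
print(np.round(cv2.boxPoints(cv2.minAreaRect(k))).tolist())
go([r[0]/1000,r[1]/1000,.13],r[4]-90)
E
```

```text
blue (244, 173, 141, 171) [552.  204.1  84.   58.5   6.3]
black (285, 36, 59, 107) [640.6 213.3 102.1  58.9   6. ]
[[285.0, 36.0], [343.0, 36.0], [343.0, 142.0], [285.0, 142.0]]
t 11.45 at [0.5447 0.2026 0.2508] w 0.0594 F [-0.  -0.6 -2.5] lin [0.403, -0.002, -0.322] rot [0.004, -0.0, -0.003]
```

View pics/w7.png

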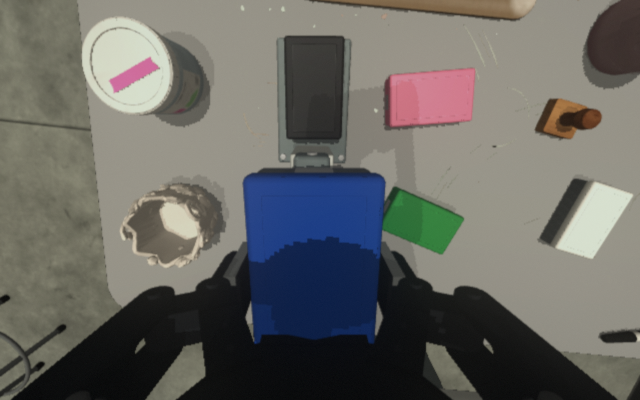

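The view shows the black lid centred at (314,89), with its sides parallel to the held blue lid (far edge at row 173). The column is clear for an overhead approach. I move over it at this height, then down.

Emit:
jog_arm --moves '[{"linear":[0,0,-0.07],"rotation":[0,0,0],"gripper":1},{"linear":[0,0,-0.17],"rotation":[0,0,0],"gripper":1},{"linear":[0,-0.003,-0.26],"rotation":[0,0,0],"gripper":1},{"linear":[0,-0.003,-0.32],"rotation":[0,0,0],"gripper":1},{"linear":[0,-0.003,-0.32],"rotation":[0,0,0],"gripper":1},{"linear":[0,-0.003,-0.32],"rotation":[0,0,0],"gripper":1},{"linear":[0,-0.003,-0.32],"rotation":[0,0,0],"gripper":1}]'

```text
time: 12.03
tool_pos: [0.6397, 0.2138, 0.2505]
eef_rot: [[-0.001, 0.107, -0.994], [-0.002, -0.994, -0.107], [-1.0, 0.002, 0.001]]
ft_force: [0.2, -0.4, -2.3]
gripper_width: 0.0594
```

```bash
python3 - <<'E'
from h import *
go([.6395,.214,.1],-83.9)
E
```

```text
t 12.03 at [0.6397 0.2138 0.2505] w 0.0594 F [ 0.2 -0.4 -2.3] lin [0.502, -0.002, 0.0] rot [0.001, 0.001, -0.002]
```

Emit:
jog_arm --moves '[{"linear":[0.08,0,0],"rotation":[0,0,0],"gripper":1},{"linear":[0.16,0,0],"rotation":[0,0,0],"gripper":1},{"linear":[0.24,0,0],"rotation":[0,0,0],"gripper":1},{"linear":[0.32,0,0],"rotation":[0,0,0],"gripper":1},{"linear":[0.4,0,0],"rotation":[0,0,0],"gripper":1},{"linear":[0.46,0,0],"rotation":[0,0,0],"gripper":1},{"linear":[0.49,0,0],"rotation":[0,0,0],"gripper":1},{"linear":[0.5,0,0],"rotation":[0,0,0],"gripper":1}]'

```text
time: 12.7
tool_pos: [0.6379, 0.2141, 0.0986]
eef_rot: [[-0.004, 0.108, -0.994], [-0.002, -0.994, -0.108], [-1.0, 0.002, 0.004]]
ft_force: [-0.4, 0.3, -3.3]
gripper_width: 0.0591
```

```bash
python3 - <<'E'
from h import *
go([.6395,.214,.0875],-83.9)
a=manip.grab_frame("scene")[:,:,::-1];b=manip.grab_frame("side")[:,:,::-1]
cv2.imwrite("pics/s8.png",a);cv2.imwrite("pics/d8.png",b)
f=lambda i,x,y:cv2.resize(i[y:y+90,x:x+80],None,fx=5,fy=5,interpolation=cv2.INTER_CUBIC)
cv2.imwrite("pics/c8.png",np.hstack([f(a,215,205),f(b,220,190)]))
E
```

```text
t 12.7 at [0.6379 0.2141 0.0986] w 0.0591 F [-0.4  0.3 -3.3] lin [0.037, 0.001, -0.006] rot [0.003, 0.005, -0.002]
```

View pics/c8.png

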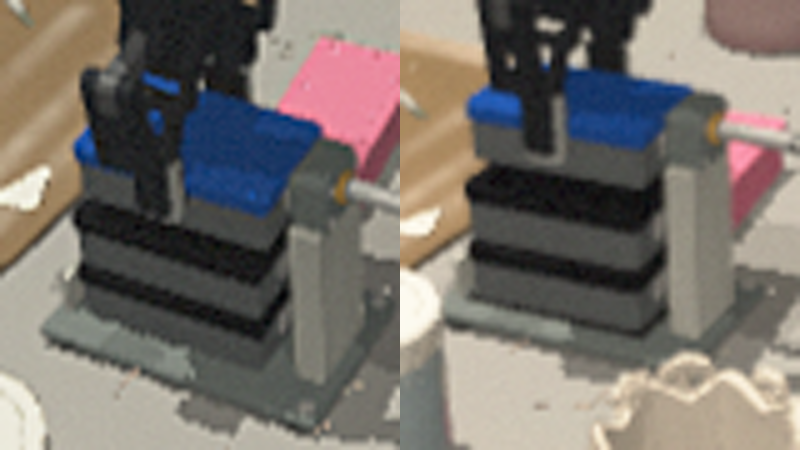

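Both crops show the blue case held level, just above the column. Its left corner lines up with those of the black lids (75 px in the first crop, 468 px in the second), and the rod is clear. Lowering gently.

Emit:
jog_arm --moves '[{"linear":[0.015,0,-0.003],"rotation":[0,0,0],"gripper":1},{"linear":[0.025,0,-0.003],"rotation":[0,0,0],"gripper":1},{"linear":[0.033,0,-0.003],"rotation":[0,0,0],"gripper":1},{"linear":[0.036,0,-0.003],"rotation":[0,0,0],"gripper":1},{"linear":[0.036,0,-0.003],"rotation":[0,0,0],"gripper":1}]'

```text
time: 13.22
tool_pos: [0.6412, 0.2149, 0.0902]
eef_rot: [[0.001, 0.108, -0.994], [-0.001, -0.994, -0.108], [-1.0, 0.001, -0.001]]
ft_force: [-0.5, -0.2, -2.8]
gripper_width: 0.0595
```

Emit:
jog_arm --moves '[{"linear":[0.003,0,0],"rotation":[0,0,0],"gripper":1},{"linear":[0.005,0,0],"rotation":[0,0,0],"gripper":1},{"linear":[0.005,0,0],"rotation":[0,0,0],"gripper":1}]'

```text
time: 13.47
tool_pos: [0.6412, 0.2149, 0.0886]
eef_rot: [[0.001, 0.108, -0.994], [-0.001, -0.994, -0.108], [-1.0, 0.001, -0.001]]
ft_force: [0.2, -0.5, -2.7]
gripper_width: 0.0592
```

Emit:
jog_arm --moves '[{"linear":[0.003,0,0],"rotation":[0,0,0],"gripper":1},{"linear":[0.005,0,0],"rotation":[0,0,0],"gripper":1},{"linear":[0.005,0,0],"rotation":[0,0,0],"gripper":1}]'

```text
time: 13.72
tool_pos: [0.6411, 0.2149, 0.087]
eef_rot: [[0.001, 0.108, -0.994], [-0.001, -0.994, -0.108], [-1.0, 0.001, -0.0]]
ft_force: [-0.7, 0.5, -3.2]
gripper_width: 0.0592
```

Emit:
jog_arm --moves '[{"linear":[0.003,0,0],"rotation":[0,0,0],"gripper":1},{"linear":[0.005,0,0],"rotation":[0,0,0],"gripper":1},{"linear":[0.005,0,0],"rotation":[0,0,0],"gripper":1}]'

```text
time: 13.97
tool_pos: [0.6414, 0.2149, 0.0858]
eef_rot: [[0.001, 0.108, -0.994], [-0.001, -0.994, -0.108], [-1.0, 0.001, -0.001]]
ft_force: [0.2, -1.0, -2.4]
gripper_width: 0.0593
```

Emit:
jog_arm --moves '[{"linear":[0.003,0,0],"rotation":[0,0,0],"gripper":1},{"linear":[0.005,0,0],"rotation":[0,0,0],"gripper":1},{"linear":[0.005,0,0],"rotation":[0,0,0],"gripper":1}]'

```text
time: 14.22
tool_pos: [0.6414, 0.2149, 0.0856]
eef_rot: [[0.001, 0.108, -0.994], [-0.001, -0.994, -0.108], [-1.0, 0.001, -0.001]]
ft_force: [-3.3, 0.0, 5.0]
gripper_width: 0.0591
```

Emit:
jog_arm --moves '[{"linear":[0.003,0,0],"rotation":[0,0,0],"gripper":1},{"linear":[0.003,0,0],"rotation":[0,0,0],"gripper":1}]'

```text
time: 14.38
tool_pos: [0.6414, 0.215, 0.0856]
eef_rot: [[0.001, 0.109, -0.994], [-0.001, -0.994, -0.109], [-1.0, 0.002, -0.001]]
ft_force: [-5.7, -0.9, 8.8]
gripper_width: 0.0591
```

Contact (Fz +8 N) comes at the predicted height. I take the pressure off and open.

Emit:
jog_arm --moves '[{"linear":[-0.005,0,0],"rotation":[0,0,0],"gripper":1},{"linear":[-0.005,0,0],"rotation":[0,0,0],"gripper":-1},{"linear":[-0.005,0,0],"rotation":[0,0,0],"gripper":-1},{"linear":[-0.005,0,0],"rotation":[0,0,0],"gripper":-1},{"linear":[-0.005,0,0],"rotation":[0,0,0],"gripper":-1},{"linear":[-0.005,0,0],"rotation":[0,0,0],"gripper":-1},{"linear":[-0.005,0,0],"rotation":[0,0,0],"gripper":-1}]'

```text
time: 14.97
tool_pos: [0.6413, 0.2149, 0.0846]
eef_rot: [[0.001, 0.108, -0.994], [-0.001, -0.994, -0.108], [-1.0, 0.001, -0.001]]
ft_force: [-0.3, 0.2, 0.5]
gripper_width: 0.0855
```

Emit:
jog_arm --moves '[{"linear":[-0.05,0,0],"rotation":[0,0,0],"gripper":-1},{"linear":[-0.12,0,0],"rotation":[0,0,0],"gripper":-1},{"linear":[-0.22,0,0],"rotation":[0,0,0],"gripper":-1},{"linear":[-0.32,0,0],"rotation":[0,0,0],"gripper":-1},{"linear":[-0.42,0,0],"rotation":[0,0,0],"gripper":-1},{"linear":[-0.5,0,0],"rotation":[0,0,0],"gripper":-1},{"linear":[-0.5,0,0],"rotation":[0,0,0],"gripper":-1}]'

```text
time: 15.55
tool_pos: [0.6453, 0.2161, 0.2445]
eef_rot: [[0.015, 0.108, -0.994], [0.002, -0.994, -0.108], [-1.0, -0.0, -0.015]]
ft_force: [0.4, 0.5, 0.9]
gripper_width: 0.0858
```

```bash
python3 - <<'E'
from h import *
go([.54,.205,.25],-83.9)
a=manip.grab_frame("scene")[:,:,::-1];cv2.imwrite("pics/s9.png",a)
c=manip.camera_model("scene");b=blob(a,(105,150,60),(125,255,255),(215,200,300,260));print(rect(c,b,.114),cv2.boundingRect(b))
E
```

```text
t 15.55 at [0.6453 0.2161 0.2445] w 0.0858 F [0.4 0.5 0.9] lin [-0.024, -0.001, 0.353] rot [0.003, -0.019, 0.001]
[636.1 223.5 100.9  64.3   5.4] (229, 224, 48, 28)
```

Emit:
jog_arm --moves '[{"linear":[-0.02,0,0.1],"rotation":[0,-0.019,0],"gripper":-1},{"linear":[-0.02,0,0.2],"rotation":[0,-0.019,0],"gripper":-1},{"linear":[-0.02,0,0.3],"rotation":[0,-0.019,0],"gripper":-1},{"linear":[-0.02,0,0.4],"rotation":[0,-0.019,0],"gripper":-1},{"linear":[-0.02,0,0.46],"rotation":[0,-0.019,0],"gripper":-1},{"linear":[-0.02,0,0.46],"rotation":[0,-0.019,0],"gripper":-1},{"linear":[-0.02,0,0.46],"rotation":[0,-0.019,0],"gripper":-1}]'

```text
time: 16.18
tool_pos: [0.503, 0.2, 0.24]
eef_rot: [[-0.015, 0.109, -0.994], [-0.003, -0.994, -0.109], [-1.0, 0.001, 0.015]]
ft_force: [0.7, -1.1, 0.7]
gripper_width: 0.0856
```

```bash
python3 - <<'E'
from h import *
c=manip.camera_model("wrist");im=manip.grab_frame("wrist")[:,:,::-1];cv2.imwrite("pics/w10.png",im)
r=blob(im,(0,150,60),(6,255,255));m=cv2.minAreaRect(r);p=plane(c,[m[0]],.122)[0];print(m,p)
b=blob(im,(105,150,60),(125,255,255));print('blue',cv2.boundingRect(b),rect(c,b,.114))
go([p[0],p[1],.102],-83.9)
cv2.imwrite("pics/w10c.png",cv2.resize(im[0:220,220:420],None,fx=2.5,fy=2.5))
E
```

```text
((311.5, 199.5), (21.0, 25.0), 90.0) [0.49729278 0.20172298 0.122     ]
blue (278, 0, 72, 96) [626.4 213.7  71.9  58.4   6.3]
t 16.23 at [0.5041 0.2001 0.2404] w 0.0853 F [-0.1 -1.   0. ] lin [0.461, -0.008, 0.015] rot [0.003, 0.018, -0.002]
```

View pics/w10c.png

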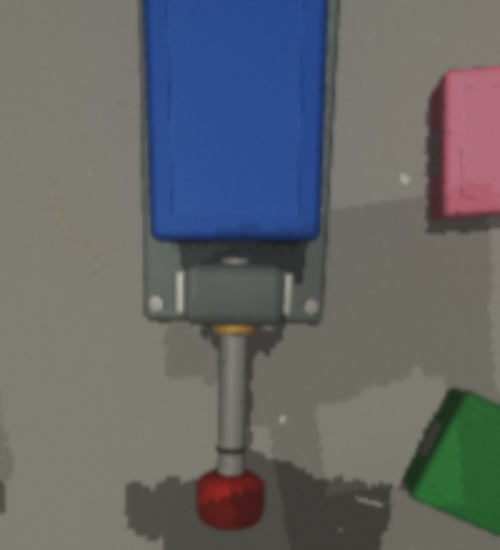

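The crop shows the blue lid square on the column and centred on the rod's line (x≈236 against 232). The knob is still out at (231,498). Blue is about 2 mm off the black lid's position, within 7 mm. Now I grip the knob and push it home.

Emit:
jog_arm --moves '[{"linear":[0.1,-0.006,0.015],"rotation":[0,0.018,0],"gripper":-1},{"linear":[0.2,-0.006,0.015],"rotation":[0,0.018,0],"gripper":-1},{"linear":[0.3,-0.006,0.015],"rotation":[0,0.018,0],"gripper":-1},{"linear":[0.4,-0.006,0.015],"rotation":[0,0.018,0],"gripper":-1},{"linear":[0.46,-0.006,0.015],"rotation":[0,0.018,0],"gripper":-1},{"linear":[0.46,-0.006,0.015],"rotation":[0,0.018,0],"gripper":-1},{"linear":[0.46,-0.006,0.015],"rotation":[0,0.018,0],"gripper":-1}]'

```text
time: 16.82
tool_pos: [0.4973, 0.2007, 0.1014]
eef_rot: [[-0.003, 0.108, -0.994], [-0.002, -0.994, -0.108], [-1.0, 0.002, 0.003]]
ft_force: [0.5, -0.2, 0.5]
gripper_width: 0.0853
```

Emit:
jog_arm --force 50 --moves '[{"linear":[0,0,0],"rotation":[0,0,0],"gripper":1},{"linear":[0,0,0],"rotation":[0,0,0],"gripper":1},{"linear":[0,0,0],"rotation":[0,0,0],"gripper":1},{"linear":[0,0,0],"rotation":[0,0,0],"gripper":1},{"linear":[0,0,0],"rotation":[0,0,0],"gripper":1},{"linear":[0,0,0],"rotation":[0,0,0],"gripper":1},{"linear":[0,0,0],"rotation":[0,0,0],"gripper":1},{"linear":[0,0,0],"rotation":[0,0,0],"gripper":1}]'

```text
time: 17.48
tool_pos: [0.4981, 0.2012, 0.1041]
eef_rot: [[0.002, 0.108, -0.994], [-0.001, -0.994, -0.108], [-1.0, 0.001, -0.002]]
ft_force: [-0.7, -0.4, 5.1]
gripper_width: 0.0237
```

Emit:
jog_arm --moves '[{"linear":[0,0,-0.02],"rotation":[0,0,0],"gripper":1},{"linear":[0,0,-0.04],"rotation":[0,0,0],"gripper":1},{"linear":[0,0,-0.06],"rotation":[0,0,0],"gripper":1},{"linear":[0,0,-0.08],"rotation":[0,0,0],"gripper":1},{"linear":[0,0,-0.1],"rotation":[0,0,0],"gripper":1},{"linear":[0,0,-0.12],"rotation":[0,0,0],"gripper":1},{"linear":[0,0,-0.125],"rotation":[0,0,0],"gripper":1},{"linear":[0,0,-0.125],"rotation":[0,0,0],"gripper":1}]'

```text
time: 18.15
tool_pos: [0.534, 0.2045, 0.104]
eef_rot: [[-0.004, 0.108, -0.994], [-0.003, -0.994, -0.108], [-1.0, 0.002, 0.004]]
ft_force: [-5.1, -4.6, 12.5]
gripper_width: 0.0238
```

Emit:
jog_arm --moves '[{"linear":[0,0,0],"rotation":[0,0,0],"gripper":1},{"linear":[0,0,0],"rotation":[0,0,0],"gripper":-1},{"linear":[0,0,0],"rotation":[0,0,0],"gripper":-1},{"linear":[0,0,0],"rotation":[0,0,0],"gripper":-1},{"linear":[0,0,0],"rotation":[0,0,0],"gripper":-1},{"linear":[0,0,0],"rotation":[0,0,0],"gripper":-1},{"linear":[0,0,0],"rotation":[0,0,0],"gripper":-1}]'

```text
time: 18.73
tool_pos: [0.5343, 0.2051, 0.1023]
eef_rot: [[-0.001, 0.108, -0.994], [-0.001, -0.994, -0.108], [-1.0, 0.001, 0.001]]
ft_force: [-0.5, -0.1, -0.3]
gripper_width: 0.0858
```

Emit:
jog_arm --moves '[{"linear":[-0.1,0,0],"rotation":[0,0,0],"gripper":-1},{"linear":[-0.2,0,0],"rotation":[0,0,0],"gripper":-1},{"linear":[-0.3,0,0],"rotation":[0,0,0],"gripper":-1},{"linear":[-0.4,0,0],"rotation":[0,0,0],"gripper":-1},{"linear":[-0.48,0,0],"rotation":[0,0,0],"gripper":-1},{"linear":[-0.5,0,0],"rotation":[0,0,0],"gripper":-1},{"linear":[-0.5,0,0],"rotation":[0,0,0],"gripper":-1},{"linear":[-0.5,0,0],"rotation":[0,0,0],"gripper":-1}]'

```text
time: 19.4
tool_pos: [0.5342, 0.2052, 0.2519]
eef_rot: [[-0.001, 0.108, -0.994], [-0.001, -0.994, -0.108], [-1.0, 0.001, 0.001]]
ft_force: [0.0, 0.7, -1.0]
gripper_width: 0.0851
```

```bash
python3 - <<'E'
from h import *
c=manip.camera_model("wrist");im=manip.grab_frame("wrist")[:,:,::-1]
r=blob(im,(0,150,60),(6,255,255));m=cv2.minAreaRect(r);p=plane(c,[m[0]],.122)[0];print(m,p)
b=blob(im,(105,150,60),(125,255,255));print('blue',cv2.boundingRect(b),rect(c,cv2.convexHull(b)[:,0],.114))
s=manip.sense();print(s['time'],s['tool_pos'],s['ft_force'],s['gripper_width'])
a=manip.grab_frame("scene")[:,:,::-1];cs=manip.camera_model("scene")
b=blob(a,(105,150,60),(125,255,255),(215,200,300,260));print(rect(cs,b,.114))
cv2.imwrite("pics/fin.png",np.hstack([cv2.resize(im[0:220,220:420],(400,440)),cv2.resize(a[200:288,215:295],(400,440),interpolation=cv2.INTER_CUBIC)]))
E
```

```text
((314.0, 194.0), (20.0, 24.0), 90.0) [0.53259361 0.20496712 0.122     ]
blue (283, 17, 67, 116) [639.5 215.2  96.4  58.3   6.2]
19.45 [0.53346629 0.20500439 0.25065464] [-0.09252832 -0.41277935 -0.12619638] 0.08524691903834952
[636.4 223.  100.6  64.9   6.2]
```

View pics/fin.png

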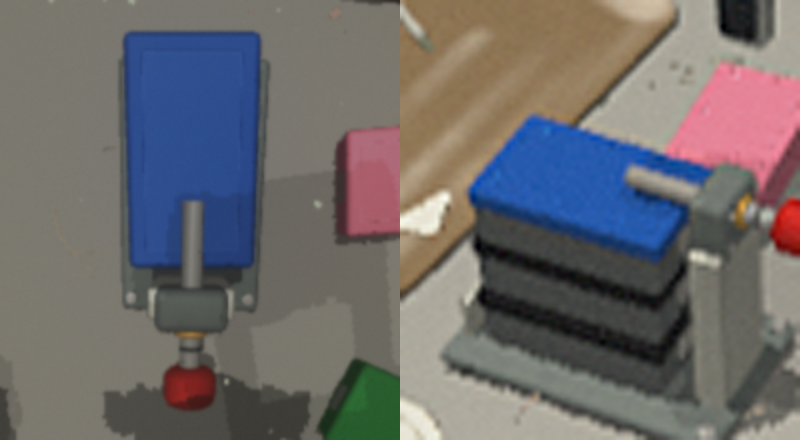

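The final view shows the rod over the blue lid, with the knob home at x 0.5326 (0.5335 at the start). Blue is at (0.6395,0.2152), yaw 6.2°, against black at (0.6406,0.2133), 6.0°. The robot is clear, so I hand in.

```bash
python3 -c "
from workcell import manip
print(manip.sign_off())"
```

```text
the job is handed in; nothing more can be done
None
```

The blue-lidded case is locked onto the column, and I handed the job in at about 19.5 s of the 64 s allowed. I pulled the knob out 36 mm, set the case down until it touched lightly (about 9 N) and let go. I then pushed the knob back 36 mm to home.

- **Placement:** blue sits about 1 mm in x and 2 mm in y from where the upper black case was measured before placing, with 0.2° of yaw difference.
- **Knob:** it is within about 1 mm of its starting (home) position, and the rod reaches over the lid.
- **Robot:** it is clear, with the gripper open at z ≈ 0.25 m and about zero force on the wrist.
- **Disagreement:** the scene camera put case positions about 8–13 mm higher in y than the wrist camera (mostly its masks including the case sides, I think). Comparing blue with black in that view alone still gave only 2–3 mm of offset.
- **Not checked:** I did not re-measure the white case, the stamp and the pot after the moves. The arm's path kept clear of them in every view.

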